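Charge the mill jar with grinding balls and close it

TASK

Open the clear mill jar: press its sprung blue lid down, twist it anticlockwise out of its two catches, lift it off and set it upright in the middle of the white mat. Then, using the scoop and not the gripper's fingers, transfer all of the white grinding balls from the black tray into the jar (only a ball that has dropped on the bench may be picked up and dropped in with the fingers). Finally leave the scoop standing upright in the middle of its green mat and close the jar again, the lid pressed down and twisted back until it is locked under both catches, without disturbing the other things on the bench.

Things in the scene. Friction and masses are not known exactly. Their poses are not given: they have to be found in the camera images.
- jar: Clear open jar fixed to the bench, 128 mm diameter; origin at the centre of its underside, z up. Rim at 100 mm, inner diameter 120 mm, floor at 6 mm. At its +x and -x sides two fixed steel hooks, 37 mm wide, 66 to 90 mm from the axis, tops at 124 mm, hold the lid's lugs down (underside at 117 mm); a red catch tooth hangs 5 mm lower on each hook's anticlockwise side, an end stop closes the other.
- seal (a joint): Travel in m of the sprung black seal ring on the jar's rim: 0 with the lid locked (ring top 109 mm above the jar's underside), positive when pressed down (hard stop at 0.008), -0.004 with the lid off (top at 113 mm). It pushes up with 6 N at 0 and 1 N more per mm pressed. To lock the lid: lower it with its lugs 0.6 to 1.0 rad anticlockwise of the hooks, press, turn it back in line with them.
- lid: Loose blue lid, 0.22 kg; origin at the centre of its underside, z up. Plug 112 mm diameter, z 0 to 12 mm; disc 128 mm, 12 to 20 mm; yellow lugs at +x, -x out to 79 mm. Grip bar along x 64 mm long, 22 wide, z 20 to 56. Locked: axes as the jar's, 97 mm above it. Press it 6 to 7 mm down, turn 0.6 to 1.0 rad anticlockwise seen from above, lift straight up 20 mm to clear. Stands on its plug.
- lid_mat: White mat fixed on the bench, 200 mm along its x, 170 mm along its y, 4 mm thick; origin at the centre of its underside. The lid waits here while the jar is filled. The lid may be put back either way round (half a turn makes no difference). The white and the green mat may have changed places.
- scoop_mat: Green mat fixed on the bench, same size (200 x 170 x 4 mm), origin at the centre of its underside. The scoop lies here at the start and belongs here at the end.
- scoop: Loose steel scoop, 0.2 kg; origin at the centre of the pan's underside, z up, open front (lip) at x = +40 mm. Pan 80 mm long (x), 86 wide (y), floor 2.5 thick; walls 38.5 high at the back and on the sides up to x = +14; in front of that a 3 mm rim. Orange grip bar along x: 20 mm wide, x -50 to 35, z 84 to 104 mm, on a stalk behind the pan (x -50 to -40). Balances near x = -7. Holds 6 to 9 balls.
- tray: Black open tray fixed to the bench, 106 (x) by 290 (y) by 45 mm; walls and floor 5 mm; inside 96 x 280 mm, floor at 5 mm. Origin at the centre of its underside. The balls lie towards its +y end, the 105 mm at its -y end are free to set the scoop down. The scoop fits its width with 5 mm each side, so balls cannot pass it: driven to the +y end wall they roll over the lip into the pan.
- ball0: Origin at its centre. A smooth white ceramic grinding ball, 26 mm diameter, about 34 g, slippery (friction about 0.25); it rolls, but soon stops by itself. May be absent.
- ball1: Origin at its centre. A smooth white ceramic grinding ball, 26 mm diameter, about 34 g, slippery (friction about 0.25); it rolls, but soon stops by itself. May be absent.
- ball2: Origin at its centre. A smooth white ceramic grinding ball, 26 mm diameter, about 34 g, slippery (friction about 0.25); it rolls, but soon stops by itself. May be absent.
- ball3: Origin at its centre. A smooth white ceramic grinding ball, 26 mm diameter, about 34 g, slippery (friction about 0.25); it rolls, but soon stops by itself. May be absent.
- ball4: Origin at its centre. A smooth white ceramic grinding ball, 26 mm diameter, about 34 g, slippery (friction about 0.25); it rolls, but soon stops by itself. May be absent.
- ball5: Origin at its centre. A smooth white ceramic grinding ball, 26 mm diameter, about 34 g, slippery (friction about 0.25); it rolls, but soon stops by itself. May be absent.
- ball6: Origin at its centre. A smooth white ceramic grinding ball, 26 mm diameter, about 34 g, slippery (friction about 0.25); it rolls, but soon stops by itself. May be absent.
- ball7: Origin at its centre. A smooth white ceramic grinding ball, 26 mm diameter, about 34 g, slippery (friction about 0.25); it rolls, but soon stops by itself. May be absent.
- ball8: Origin at its centre. A smooth white ceramic grinding ball, 26 mm diameter, about 34 g, slippery (friction about 0.25); it rolls, but soon stops by itself. May be absent.
- ball9: Origin at its centre. A smooth white ceramic grinding ball, 26 mm diameter, about 34 g, slippery (friction about 0.25); it rolls, but soon stops by itself. May be absent.
- wash_bottle: Loose bystander: white bottle with blue cap, 68 mm diameter, 190 mm tall, origin at the centre of its underside. Leave alone.
- water_bottle: Loose bystander: bottle with blue label and white cap, 68 mm diameter, 210 mm tall, origin at the centre of its underside. Leave alone.
- beaker: Loose bystander: glass beaker, 80 mm diameter, 100 mm tall, origin at the centre of its underside. Leave alone.
- tape_dispenser: Loose bystander: black tape dispenser, 150 mm along its x, 55 mm wide, 75 mm tall, origin at the centre of its underside. Leave alone.
- calculator: Loose bystander: flat white calculator, 80 x 145 x 16 mm, origin at the centre of its underside. Leave alone.
- tube_rack: Loose bystander: blue rack of capped tubes, 70 x 130 x 102 mm, origin at the centre of its underside. Leave alone.
- pan (a point): Middle of the scoop's pan, 20 mm above its underside (scoop x = 0). Axes as the scoop.
Not all that is in view belongs to the job. What is shaped like the jar but pink or purple is not meant.

How it is judged:
On the way, in this order (a step that is already met when the one before it is completed fails the run):
1. the lid is pressed down against its spring (value of joint seal above 0.0045 m and horizontal distance between lid and jar below 0.012 m), for 0.1 s.
2. the lid is twisted free and lifted clear of the jar (z of lid in the frame of jar above 0.125 m), for 0.1 s.
3. the lid stands upright on the white mat, let go (horizontal distance between lid and lid_mat below 0.06 m and z of lid in the frame of lid_mat below 0.012 m and angle between lid's own z axis and vertical below 0.12 rad and contact force between the fingers and lid below 0.1 N), for 0.3 s.
4. a scoopful, at least one ball in the scoop's pan, is lifted clear of the tray (((distance between ball0 and pan below 0.065 m and height (world z) of ball0 above 0.085 m) or (distance between ball1 and pan below 0.065 m and height (world z) of ball1 above 0.085 m) or (distance between ball2 and pan below 0.065 m and height (world z) of ball2 above 0.085 m) or (distance between ball3 and pan below 0.065 m and height (world z) of ball3 above 0.085 m) or (distance between ball4 and pan below 0.065 m and height (world z) of ball4 above 0.085 m) or (distance between ball5 and pan below 0.065 m and height (world z) of ball5 above 0.085 m) or (distance between ball6 and pan below 0.065 m and height (world z) of ball6 above 0.085 m) or (distance between ball7 and pan below 0.065 m and height (world z) of ball7 above 0.085 m) or (distance between ball8 and pan below 0.065 m and height (world z) of ball8 above 0.085 m) or (distance between ball9 and pan below 0.065 m and height (world z) of ball9 above 0.085 m))), for 0.2 s.
5. all the balls are in the jar (horizontal distance between each of ball0, ball1, ball2, ball3, ball4, ball5, ball6, ball7, ball8, ball9 and jar below 0.062 m and z of each of ball0, ball1, ball2, ball3, ball4, ball5, ball6, ball7, ball8, ball9 in the frame of jar below 0.098 m), for 0.3 s.
At the end, for the whole second after the job is handed in: Every ball present is in the jar below its rim; the lid is locked on it: lugs in line with the hooks within 0.13 rad, origin 94.5 to 99 mm above the jar's, centred within 8 mm; the scoop stands upright within 50 mm of the green mat's centre; both at rest (all of step 5 and horizontal distance between lid and jar below 0.008 m and z of lid in the frame of jar between 0.0945 and 0.099 m and angle between the x axis of lid and the x axis of jar, either way round below 0.13 rad and horizontal distance between scoop and scoop_mat below 0.05 m and z of scoop in the frame of scoop_mat below 0.012 m and angle between scoop's own z axis and vertical below 0.12 rad and linear speed of each of scoop, lid below 0.02 m/s); the robot touches nothing.
It fails at once if the gripper touches a ball that is in or over the tray or in the jar ((contact force between the fingers and ball0 above 0.3 N and ((horizontal distance between ball0 and jar below 0.05 m and z of ball0 in the frame of jar below 0.09 m) or (x of ball0 in the frame of tray between -0.05 and 0.05 m and y of ball0 in the frame of tray between -0.14 and 0.14 m))) or (contact force between the fingers and ball1 above 0.3 N and ((horizontal distance between ball1 and jar below 0.05 m and z of ball1 in the frame of jar below 0.09 m) or (x of ball1 in the frame of tray between -0.05 and 0.05 m and y of ball1 in the frame of tray between -0.14 and 0.14 m))) or (contact force between the fingers and ball2 above 0.3 N and ((horizontal distance between ball2 and jar below 0.05 m and z of ball2 in the frame of jar below 0.09 m) or (x of ball2 in the frame of tray between -0.05 and 0.05 m and y of ball2 in the frame of tray between -0.14 and 0.14 m))) or (contact force between the fingers and ball3 above 0.3 N and ((horizontal distance between ball3 and jar below 0.05 m and z of ball3 in the frame of jar below 0.09 m) or (x of ball3 in the frame of tray between -0.05 and 0.05 m and y of ball3 in the frame of tray between -0.14 and 0.14 m))) or (contact force between the fingers and ball4 above 0.3 N and ((horizontal distance between ball4 and jar below 0.05 m and z of ball4 in the frame of jar below 0.09 m) or (x of ball4 in the frame of tray between -0.05 and 0.05 m and y of ball4 in the frame of tray between -0.14 and 0.14 m))) or (contact force between the fingers and ball5 above 0.3 N and ((horizontal distance between ball5 and jar below 0.05 m and z of ball5 in the frame of jar below 0.09 m) or (x of ball5 in the frame of tray between -0.05 and 0.05 m and y of ball5 in the frame of tray between -0.14 and 0.14 m))) or (contact force between the fingers and ball6 above 0.3 N and ((horizontal distance between ball6 and jar below 0.05 m and z of ball6 in the frame of jar below 0.09 m) or (x of ball6 in the frame of tray between -0.05 and 0.05 m and y of ball6 in the frame of tray between -0.14 and 0.14 m))) or (contact force between the fingers and ball7 above 0.3 N and ((horizontal distance between ball7 and jar below 0.05 m and z of ball7 in the frame of jar below 0.09 m) or (x of ball7 in the frame of tray between -0.05 and 0.05 m and y of ball7 in the frame of tray between -0.14 and 0.14 m))) or (contact force between the fingers and ball8 above 0.3 N and ((horizontal distance between ball8 and jar below 0.05 m and z of ball8 in the frame of jar below 0.09 m) or (x of ball8 in the frame of tray between -0.05 and 0.05 m and y of ball8 in the frame of tray between -0.14 and 0.14 m))) or (contact force between the fingers and ball9 above 0.3 N and ((horizontal distance between ball9 and jar below 0.05 m and z of ball9 in the frame of jar below 0.09 m) or (x of ball9 in the frame of tray between -0.05 and 0.05 m and y of ball9 in the frame of tray between -0.14 and 0.14 m)))).
It fails at once if a bystander is shifted by more than 30 mm (distance of any of wash_bottle, water_bottle, beaker, tape_dispenser, calculator, tube_rack from where it was at the start of the episode above 0.03 m).
Of ball0, ball1, ball2, ball3, ball4, ball5, ball6, ball7, ball8, ball9 only 5 to 10 are there at a start; the rules pass over those that are not, and their reading is None.
At some moment in a run one of scoop, lid may be knocked a few centimetres aside while the robot is not near it.
It also fails if it takes over 210 s, if anything falls off the work surface, if the arm or the gripper's body presses on something with over 40 N, if the wrist force passes 120 N, or if a joint passes its speed limit or range.

ROBOT

A 6-joint arm with a two-finger parallel gripper is mounted at the origin on the work surface. World frame = base frame: x ahead of the robot, y to its left, z up, the work surface at z = 0. Lengths are in m, angles in rad, forces in N, time in s.
With the tool pointing down it reaches from about 0.35 to 0.775 m from the base axis. Payload 5.5 kg.
Tool frame: the origin (TCP) lies on the centre line of the jaws, within the pads' length; the fingertips stand 11 mm ahead of it and the grasp point (between the pads) lies 8 mm behind it (env.tip_extent is the distance from the TCP to the fingertips, in m); z points along the fingers, y is the line along which they close (so a half turn about z gives the same grasp; the last joint's range is limited). The gripper opens to 85 mm and grips with 20 to 120 N. Pads are 22 mm wide; open, the fingers measure 114 mm over their backs; the gripper's body (76 mm by 85 mm) begins 54 mm behind the grasp point. The pads swing forward as they close: fully open they stand 13 mm farther back than shut.
Start: joints at [-1.418, 0.313, 0.046, 1.304, 0, 1.431], TCP at [0.166, -0.551, 0.242] pointing down, gripper open.
Joint ranges: [-2.76, 2.76], [-0.86, 1.69], [-1.03, 1.26], [-2.2, 2.34], [-1.47, 1.5], [-3.14, 3.14]. Speed limits (rad/s): [2.57, 2.57, 3.14, 3.14, 3.14, 3.14].

INTERFACE

Orientations are given as a unit quaternion [w, x, y, z].
In Python, from workcell import env gives the robot as it stands.
- The arm moves only by the shell command python3 -m jog 'ROWS' [FORCE]. ROWS is JSON, a list of rows, each a list of 5 numbers: the gripper's target within -1 to 1 (shut at 1, half-way at 0, fully open at -1), then the shift along the tool's x, y, z in m, then the turn about the tool's z in degrees. In form: [[fingers, tx, ty, tz, turn], ...]. A call has 1 to 5 rows; each row shifts and turns the commanded pose from where the row before left it, along the tool's axes as they then stand; what a row does not reach is not made up. A row lasts 1/12 s, in which the tool goes at most 41.7 mm and 7.16 degrees, less where a joint would pass 70% of its speed; a pose out of reach is approached as far as the arm can. A call is refused whole if a number of a shift passes 0.0417 or a number of a turn 7.16, either way. A call with a gripper value outside its range is refused whole. The fingers move at their own pace and stop on an object; FORCE is the grip in N (left out, the last holds). Time passes only in rows, so rows that do not move let the fingers close. It gives the time, the measured TCP pose, the force, the opening and the grip force at its end, in the units of the state.
- env.get_state(): the state, without advancing time (a new reading comes with each control period).
- env.read_camera(name): name is "scene" or "top"; returns a dict with "img" (480x640x3 uint8, red, green, blue), "fov_y" (degrees; the focal length in pixels is half the picture's height over the tangent of half this angle, whatever the lens; pixels are square), "cx", "cy" (the principal point, pixels), "D" ([k1, k2, p1, p2, k3] as OpenCV has them; the pictures are not rectified), "T" (4x4, takes a point from camera to world coordinates). Camera axes: x right, y up, looking along -z (the intrinsics and any distortion apply to the point x, -y, -z); pixel columns grow to the right and rows downward; lengths in m; the calibration is good to about 2 mm. A picture is of the moment at which its call begins. There is no depth.
- env.hand_in(): hands the job in; it is judged then, once.
The state is a dict: "clock": time; "joint_pos": joint angles; "qvel": joint speeds; "tau": joint torques, N m; "tcp_pos": TCP position; "orientation": TCP orientation; "wrist_force": force on the tool from outside, world axes, zero at the start; "ft_torque": the same for the moment, N m; "finger_gap": finger opening in m; "grip_force": force on a finger pad.
Only numpy, scipy, OpenCV 4.12 (cv2) and the standard library are available. Lean on these libraries where they do the work, as an engineer would, in place of code of your own. Each camera call takes 0.05 s, during which the arm holds its last target. There are 200 camera calls.

## Working session

There is one attempt and no reset: what is moved stays moved. The work goes in short steps, Python scripts to look and compute and a shell command to move; the robot and the scene stay as the last step left them, time stands still between calls to the robot, and variables do not carry over. Pictures are saved under pics/ and viewed, at most 14 in all, crops included, and the job is handed in when it is done.

```bash
mkdir -p pics; ls; cat > h.py <<'E'
import numpy as np, cv2
from workcell import env
def cam(n):
    c=env.read_camera(n); f=240/np.tan(np.radians(c['fov_y'])/2)
    c['K']=np.array([[f,0,c['cx']],[0,f,c['cy']],[0,0,1.]]); c['Dv']=np.array(c['D'],float); c['T']=np.array(c['T']); return c
def ray(c,uv):
    p=cv2.undistortPoints(np.array(uv,float).reshape(-1,1,2),c['K'],c['Dv']).reshape(-1,2)
    d=np.c_[p[:,0],-p[:,1],-np.ones(len(p))]@c['T'][:3,:3].T
    return c['T'][:3,3],d
def onz(c,uv,z):
    o,d=ray(c,uv); return o+d*((z-o[2])/d[:,2])[:,None]
def tri(c1,u1,c2,u2):
    o1,d1=ray(c1,u1); o2,d2=ray(c2,u2); out=[]
    for a,b in zip(d1,d2):
        s=np.linalg.lstsq(np.c_[a,-b],o2-o1,rcond=None)[0]; p,q=o1+a*s[0],o2+b*s[1]
        out.append(np.r_[(p+q)/2,np.linalg.norm(p-q)])
    return np.array(out)
def proj(c,P):
    P=np.atleast_2d(P); q=(P-c['T'][:3,3])@c['T'][:3,:3]; q=q*[1,-1,-1]
    return cv2.projectPoints(q,np.zeros(3),np.zeros(3),c['K'],c['Dv'])[0].reshape(-1,2)
def save(c,n,crop=None,s=1):
    i=c['img'][:,:,::-1]
    if crop: x0,y0,x1,y1=crop; i=i[y0:y1,x0:x1]
    cv2.imwrite(f'pics/{n}.png',cv2.resize(i,None,fx=s,fy=s))
E
python3 - <<'E'
from h import *
np.set_printoptions(precision=4,suppress=True)
for n in('scene','top'):
    c=cam(n); save(c,n+'0'); print(n,c['fov_y'],c['cx'],c['cy'],c['D']); print(c['T'])
print(env.get_state(),env.tip_extent)
E
```

```text
pics
scene 48.542063423726276 317.8542615690895 234.92533731572283 [-0.006  0.     0.     0.     0.   ]
[[ 0.0101 -0.6549  0.7557  1.5783]
 [ 0.9998 -0.007  -0.0195  0.0937]
 [ 0.0181  0.7557  0.6547  1.0302]
 [ 0.      0.      0.      1.    ]]
top 52.882556186803306 314.6121036137891 239.52367617377467 [-0.0063  0.      0.      0.      0.    ]
[[-0.0191  0.9973 -0.0705  0.4316]
 [-0.9998 -0.0188  0.0054  0.0884]
 [ 0.004   0.0706  0.9975  1.2364]
 [ 0.      0.      0.      1.    ]]
{'clock': 0.1, 'joint_pos': array([-1.4176,  0.314 ,  0.0451,  1.3037, -0.    ,  1.4312]), 'qvel': array([ 0.0004, -0.003 ,  0.0027, -0.0003, -0.002 , -0.0002]), 'tau': array([  0.0026, -48.1727,  29.9244,   0.0128,  -0.0001,   0.    ]), 'tcp_pos': array([ 0.1659, -0.5501,  0.2415]), 'orientation': array([-0.0009,  0.9893,  0.1459, -0.    ]), 'wrist_force': array([-0.0327, -0.137 ,  0.7119]), 'ft_torque': array([ 0.0462, -0.0114, -0.0324]), 'grip_force': 0.0, 'finger_gap': 0.08545593209333384} 0.011
```

View pics/scene0.png

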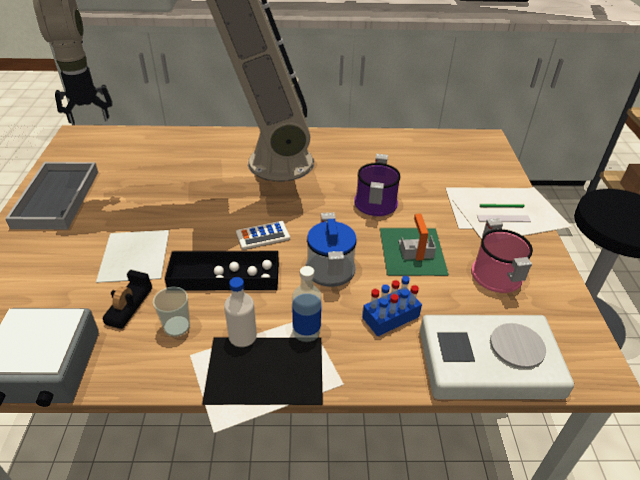

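View pics/top0.png

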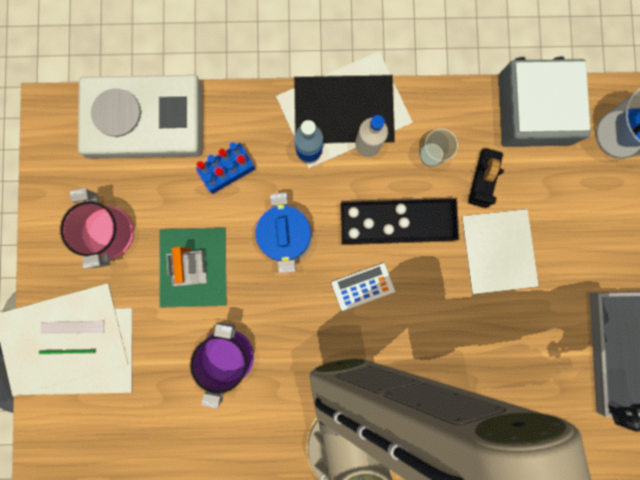

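The scene view shows the jar with the blue lid at (331,250), the green mat and scoop at (413,250), the tray at (223,270) and the white mat at (134,256). In the top view the lid is at (283,232), scoop (187,267), tray (400,221) with 6 balls visible at its +y (left) end, and the white mat (500,250).

```bash
python3 - <<'E'
from h import *
np.set_printoptions(precision=4,suppress=True)
t=cam('top'); s=cam('scene')
def crop(c,b): x0,y0,x1,y1=b; return cv2.resize(c['img'][y0:y1,x0:x1,::-1],(400,300),interpolation=cv2.INTER_CUBIC)
cv2.imwrite('pics/z1.png',np.vstack([np.hstack([crop(t,(238,180,334,252+0)) if 0 else crop(t,(233,185,333,260)),crop(s,(281,205,381,280))]),np.hstack([crop(t,(143,220,243,295)),crop(s,(370,205,470,280))])]))
def hsv(c): return cv2.cvtColor(c['img'],cv2.COLOR_RGB2HSV)
def rect(c,m,z,name):
    cs,_=cv2.findContours(m.astype(np.uint8),0,1); k=max(cs,key=cv2.contourArea)
    r=cv2.minAreaRect(onz(c,k.reshape(-1,2),z)[:,:2].astype(np.float32)*1000); print(name,c is t,'mm',r)
def win(m,b): o=np.zeros_like(m); x0,y0,x1,y1=b; o[y0:y1,x0:x1]=m[y0:y1,x0:x1]; return o
H=hsv(t);S=hsv(s)
g=lambda H:(H[...,0]>60)&(H[...,0]<90)&(H[...,1]>100)
rect(t,win(g(H),(150,220,235,315)),.004,'green'); rect(s,win(g(S),(370,220,460,285)),.004,'green')
w=lambda H:(H[...,2]>185)&(H[...,1]<40)
rect(t,win(w(H),(460,200,545,300)),.004,'white'); rect(s,win(w(S),(90,225,175,290)),.004,'white')
k=lambda H:(H[...,2]<70)
m=cv2.morphologyEx(win(k(H),(330,190,465,250)).astype(np.uint8),3,np.ones((15,15)));rect(t,m,.045,'tray')
m=cv2.morphologyEx(win(k(S),(160,240,284,300)).astype(np.uint8),3,np.ones((9,9)));rect(s,m,.045,'tray')
bl=lambda H:(H[...,0]>102)&(H[...,0]<120)&(H[...,1]>150)
rect(t,win(bl(H),(240,195,325,270)),.115,'lid')
o=lambda H:(H[...,0]<14)&(H[...,1]>200)&(H[...,2]>120)
rect(t,win(o(H),(160,235,215,295)),.108,'orange'); rect(s,win(o(S),(405,205,435,265)),.108,'orange')
b=win(w(H),(342,200,458,242)).astype(np.uint8); n,_,st,ce=cv2.connectedComponentsWithStats(b)
print('balls',st[1:,4]); print(onz(t,ce[1:],.018))
b=win(w(S),(170,255,278,288)).astype(np.uint8); n,_,st,ce=cv2.connectedComponentsWithStats(b)
print('balls',st[1:,4]); print(onz(s,ce[1:],.018))
y=lambda H:(H[...,0]>18)&(H[...,0]<35)&(H[...,1]>150)&(H[...,2]>130)
for c,HH,bb in((t,H,(250,185,315,275)),(s,S,(300,205,365,280))):
  n,_,st,ce=cv2.connectedComponentsWithStats(win(y(HH),bb).astype(np.uint8)); print('lugs',st[1:,4],ce[1:],onz(c,ce[1:],.115) if n>1 else '')
E
```

```text
green True mm ((455.0491943359375, 393.8135986328125), (192.8639373779297, 161.34019470214844), 0.17755448818206787)
green False mm ((458.68792724609375, 393.5365905761719), (190.5102996826172, 166.0574188232422), 0.32728761434555054)
white True mm ((480.46044921875, -391.42620849609375), (197.043701171875, 165.93402099609375), 5.276655673980713)
white False mm ((481.8468017578125, -391.67987060546875), (198.42550659179688, 168.30520629882812), 5.273726463317871)
tray True mm ((558.6878662109375, -128.61924743652344), (104.63825988769531, 287.21246337890625), 0.7528815865516663)
tray False mm ((564.8736572265625, -128.84677124023438), (179.708740234375, 290.215087890625), 1.5299999713897705)
lid True mm ((528.9757080078125, 156.09866333007812), (122.65364837646484, 125.95045471191406), 3.6790225505828857)
orange True mm ((418.2657165527344, 404.5455322265625), (0.0, 0.0), 0.0)
orange False mm ((462.6641540527344, 402.71783447265625), (81.66727447509766, 18.187007904052734), 3.5326144695281982)
balls [51 54 54 52 52 54]
[[ 0.5921 -0.139   0.018 ]
 [ 0.586  -0.0179  0.018 ]
 [ 0.5571 -0.146   0.018 ]
 [ 0.5567 -0.056   0.018 ]
 [ 0.5412 -0.1065  0.018 ]
 [ 0.5324 -0.0175  0.018 ]]
balls [40 39 42 40 15 19]
[[ 0.5275 -0.0177  0.018 ]
 [ 0.5358 -0.1069  0.018 ]
 [ 0.5517 -0.1462  0.018 ]
 [ 0.5511 -0.0566  0.018 ]
 [ 0.5799 -0.1403  0.018 ]
 [ 0.5751 -0.0187  0.018 ]]
lugs [5 4] [[280.8  205.4 ]
 [283.75 259.25]] [[0.5924 0.16   0.115 ]
 [0.4663 0.1549 0.115 ]]
lugs [] []
```

View pics/z1.png

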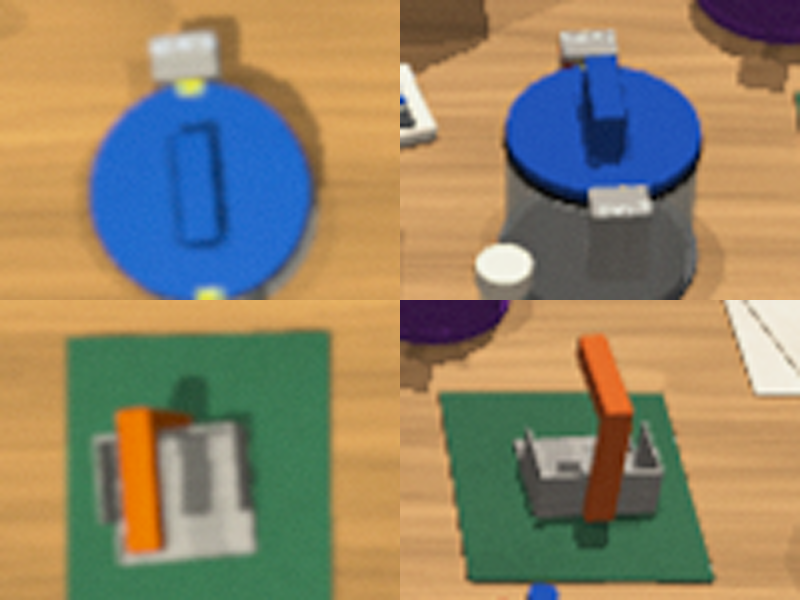

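The crops give pixel positions: lid bar top centre is (283.3,230.8) in top and (332.5,226.5) in scene, and the lugs line up with the hooks. The orange bar top centre is (177.7,264.8) in top and (421.5,223.5) in scene, and the scoop's lip points to −x.

```bash
cat >> h.py <<'E'
def go(*ts):
    from scipy.spatial.transform import Rotation as R
    st=env.get_state(); q=st['orientation']; M=R.from_quat([q[1],q[2],q[3],q[0]]).as_matrix()
    p=st['tcp_pos']; yaw=np.degrees(np.arctan2(M[1,0],M[0,0])); print('now',p.round(4),'yaw %.1f'%yaw,'j',st['joint_pos'].round(2),'gap %.4f grip %.0f'%(st['finger_gap'],st['grip_force']),'F',st['wrist_force'].round(1),'t %.1f'%st['clock'])
    for x,y,z,a in ts:
        t=-(a-yaw); ar=np.radians(a); d=np.array([x,y,z])-p
        tx=d[0]*np.cos(ar)+d[1]*np.sin(ar); ty=d[0]*np.sin(ar)-d[1]*np.cos(ar)
        n=int(np.ceil(np.linalg.norm(d)/.0417-1e-6)); print(f'turn {t:.1f}; then mm {tx*1e3:.1f} {ty*1e3:.1f} {-d[2]*1e3:.1f} ({n} rows)')
        p=np.array([x,y,z]); yaw=a
E
python3 - <<'E'
from h import *
np.set_printoptions(precision=4,suppress=True)
t=cam('top'); s=cam('scene')
print(tri(t,[(283.3,230.8),(177.7,264.8)],s,[(332.5,226.5),(421.5,223.5)]))
go((.45,-.30,.35,182.6),(.53,.1565,.20,182.6),(.53,.1565,.134,182.6))
E
```

```text
[[0.5295 0.1554 0.1504 0.0051]
 [0.4584 0.4051 0.1038 0.0019]]
now [ 0.1659 -0.5504  0.242 ] yaw 16.8 j [-1.42  0.31  0.05  1.3  -0.    1.43] gap 0.0855 grip 0 F [-0.6 -0.6  0. ] t 0.3
turn -165.8; then mm -295.1 237.3 -108.0 (10 rows)
turn -0.0; then mm -100.6 452.4 150.0 (12 rows)
turn -0.0; then mm -0.0 0.0 66.0 (2 rows)
```

```bash
J="python3 -m jog"
$J '[[-1,0,0,-0.02,-6.91],[-1,0,0,-0.02,-6.91],[-1,0,0,-0.02,-6.91],[-1,0,0,-0.02,-6.91],[-1,0,0,-0.02,-6.91]]' >/dev/null
$J '[[-1,0,0,0,-6.91],[-1,0,0,0,-6.91],[-1,0,0,0,-6.91],[-1,0,0,0,-6.91],[-1,0,0,0,-6.91]]' >/dev/null
$J '[[-1,0,0,0,-6.91],[-1,0,0,0,-6.91],[-1,0,0,0,-6.91],[-1,0,0,0,-6.91],[-1,0,0,0,-6.91]]' >/dev/null
$J '[[-1,0,0,0,-6.91],[-1,0,0,0,-6.91],[-1,0,0,0,-6.91],[-1,0,0,0,-6.91],[-1,0,0,0,-6.91]]' >/dev/null
$J '[[-1,0,0,0,-6.91],[-1,0,0,0,-6.91],[-1,0,0,0,-6.91],[-1,0,0,0,-6.91],[-1,0,0,0,0]]'
$J '[[-1,-0.03,0.024,0,0],[-1,-0.03,0.024,0,0],[-1,-0.03,0.024,0,0],[-1,-0.03,0.024,0,0],[-1,-0.03,0.024,0,0]]' >/dev/null
$J '[[-1,-0.03,0.024,0,0],[-1,-0.03,0.024,0,0],[-1,-0.03,0.024,0,0],[-1,-0.03,0.024,0,0],[-1,-0.03,0.024,0,0]]'
python3 -c "
from h import *
go((.53,.1562,.34,182.6))"
```

```text
clock: 2.38
tcp_pos: [0.166, -0.5505, 0.3422]
orientation: [0.0, -0.024, 1.0, 0.0]
wrist_force: [-0.8, 0.3, -0.8]
finger_gap: 0.0852
grip_force: 0.0
clock: 3.22
tcp_pos: [0.4558, -0.2956, 0.3425]
orientation: [0.0, -0.021, 1.0, -0.0]
wrist_force: [-0.7, -1.3, 0.0]
finger_gap: 0.0854
grip_force: 0.0
now [ 0.4558 -0.2956  0.3425] yaw -177.6 j [-0.72  0.24  0.2   1.52 -0.   -0.76] gap 0.0854 grip 0 F [-0.7 -1.3  0. ] t 3.2
turn -360.2; then mm -94.6 448.0 2.5 (11 rows)
```

```bash
J="python3 -m jog"
$J '[[-1,-0.0079,0.0373,0,0],[-1,-0.0079,0.0373,0,0],[-1,-0.0079,0.0373,0,0],[-1,-0.0079,0.0373,0,0],[-1,-0.0079,0.0373,0,0]]' >/dev/null
$J '[[-1,-0.0079,0.0373,0,0],[-1,-0.0079,0.0373,0,0],[-1,-0.0079,0.0373,0,0],[-1,-0.0079,0.0373,0,0],[-1,-0.0079,0.0373,0,0]]' >/dev/null
$J '[[-1,-0.0079,0.0373,0,0],[-1,-0.0079,0.0373,0,0],[-1,0,0,0.04,0],[-1,0,0,0.04,0],[-1,0,0,0.04,0]]' >/dev/null
$J '[[-1,0,0,0,0]]'
python3 -c "
from h import *
go((.5295,.156,.134,-177.4))
save(cam('top'),'t1',(233,160,333,260),5)"
```

```text
clock: 4.55
tcp_pos: [0.5221, 0.1539, 0.2128]
orientation: [-0.009, -0.022, 1.0, -0.001]
wrist_force: [-2.5, 0.0, -1.7]
finger_gap: 0.0855
grip_force: 0.0
now [0.5221 0.1539 0.2128] yaw -177.5 j [ 0.14  0.28 -0.07  1.24 -0.    0.1 ] gap 0.0855 grip 0 F [-2.5  0.  -1.7] t 4.5
turn -0.1; then mm -7.5 1.7 78.8 (2 rows)
```

View pics/t1.png

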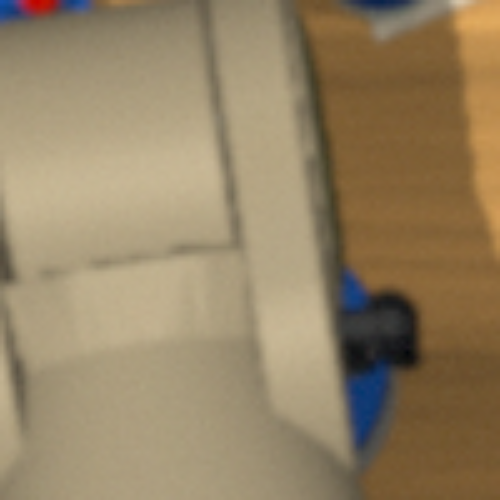

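The arm hides the lid in this view; only the right edge and one finger at about (380,330) show. I'll descend on the measured position and watch the force.

```bash
J="python3 -m jog"
$J '[[-1,-0.007,0.002,0.03,0],[-1,0,0,0.03,0],[-1,0,0,0.01,0],[-1,0,0,0,0],[-1,0,0,0,0]]'
python3 -c "
from h import *
go((.5295,.156,.134,-177.4))"
```

```text
clock: 5.02
tcp_pos: [0.5371, 0.1566, 0.1546]
orientation: [0.001, -0.022, 1.0, 0.0]
wrist_force: [0.8, 0.9, 0.2]
finger_gap: 0.0854
grip_force: 0.0
now [0.5371 0.1566 0.1546] yaw -177.5 j [ 0.14  0.32 -0.16  1.09 -0.    0.1 ] gap 0.0854 grip 0 F [0.8 0.9 0.2] t 5.0
turn -0.1; then mm 7.7 -0.2 20.6 (1 rows)
```

```bash
J="python3 -m jog"
$J '[[-1,0.0075,0,0.01,0],[-1,0,0,0.0105,0],[-1,0,0,0,0],[-1,0,0,0,0],[-1,0,0,0,0]]'
$J '[[1,0,0,0,0],[1,0,0,0,0],[1,0,0,0,0],[1,0,0,0,0],[1,0,0,0,0]]' 100
$J '[[1,0,0,0,0],[1,0,0,0,0],[1,0,0,0,0],[1,0,0,0,0],[1,0,0,0,0]]' 100
```

```text
clock: 5.43
tcp_pos: [0.5292, 0.1564, 0.1329]
orientation: [0.001, -0.023, 1.0, 0.0]
wrist_force: [-0.3, -0.1, 1.2]
finger_gap: 0.0856
grip_force: 0.0
clock: 5.85
tcp_pos: [0.5284, 0.1564, 0.1318]
orientation: [0.0, -0.023, 1.0, 0.0]
wrist_force: [-0.3, 2.3, 2.4]
finger_gap: 0.0254
grip_force: 3.5
clock: 6.27
tcp_pos: [0.5285, 0.1565, 0.132]
orientation: [0.0, -0.023, 1.0, 0.0]
wrist_force: [-0.5, 2.3, 4.3]
finger_gap: 0.0203
grip_force: 97.1
```

```bash
J="python3 -m jog"
$J '[[1,0,0,0.003,0],[1,0,0,0.0035,0],[1,0,0,0,0],[1,0,0,0,0],[1,0,0,0,0]]'
```

```text
clock: 6.68
tcp_pos: [0.5286, 0.1565, 0.1262]
orientation: [0.001, -0.023, 1.0, 0.0]
wrist_force: [-2.9, 1.5, 9.2]
finger_gap: 0.0205
grip_force: 97.6
```

```bash
J="python3 -m jog"
$J '[[1,0,0,0.0007,0],[1,0,0,0,-3],[1,0,0,0,-5],[1,0,0,0,-5],[1,0,0,0,-5]]'
$J '[[1,0,0,0,-5],[1,0,0,0,-5],[1,0,0,0,-5],[1,0,0,0,-5],[1,0,0,0,-5]]'
$J '[[1,0,0,0,-3],[1,0,0,0,0],[1,0,0,0,0]]'
python3 -c "
from h import *
go((.53,.1562,.20,-132))"
```

```text
clock: 7.1
tcp_pos: [0.5297, 0.1561, 0.126]
orientation: [0.002, -0.181, 0.984, -0.0]
wrist_force: [0.0, -0.6, 8.7]
finger_gap: 0.0205
grip_force: 97.7
clock: 7.52
tcp_pos: [0.5299, 0.1561, 0.1261]
orientation: [0.002, -0.389, 0.921, -0.001]
wrist_force: [1.1, -0.3, 9.5]
finger_gap: 0.0208
grip_force: 97.7
clock: 7.77
tcp_pos: [0.5299, 0.1562, 0.126]
orientation: [0.002, -0.412, 0.911, -0.001]
wrist_force: [-0.2, -0.7, 9.8]
finger_gap: 0.0211
grip_force: 98.2
now [0.5299 0.1562 0.126 ] yaw -131.4 j [ 0.14  0.33 -0.22  1.01 -0.   -0.71] gap 0.0211 grip 98 F [-0.2 -0.7  9.8] t 7.8
turn 0.6; then mm -0.1 -0.0 -74.0 (2 rows)
```

```bash
J="python3 -m jog"
$J '[[1,0,0,-0.01,0],[1,0,0,-0.02,0],[1,0,0,-0.03,0],[1,0,0,-0.03,0],[1,0,0,-0.03,0]]'
$J '[[1,0,0,-0.03,0],[1,0,0,-0.01,0],[1,0,0,0,0]]'
python3 -c "
from h import *
go((.481,-.3915,.26,-131.4),(.481,-.3915,.043,-131.4))"
```

```text
clock: 8.18
tcp_pos: [0.5273, 0.1558, 0.2448]
orientation: [-0.002, -0.412, 0.911, 0.0]
wrist_force: [1.1, 0.3, -1.9]
finger_gap: 0.0205
grip_force: 97.8
clock: 8.43
tcp_pos: [0.5296, 0.1563, 0.2869]
orientation: [0.002, -0.412, 0.911, -0.001]
wrist_force: [0.9, 0.3, -2.1]
finger_gap: 0.0206
grip_force: 97.9
now [0.5296 0.1563 0.2869] yaw -131.4 j [ 0.14  0.26  0.08  1.39 -0.   -0.71] gap 0.0206 grip 98 F [ 0.9  0.3 -2.1] t 8.4
turn 0.0; then mm 443.0 -325.8 26.9 (14 rows)
turn -0.0; then mm -0.0 0.0 217.0 (6 rows)
```

```bash
J="python3 -m jog"
$J '[[1,0.015,-0.011,0,0],[1,0.0316,-0.0233,0,0],[1,0.0316,-0.0233,0,0],[1,0.0316,-0.0233,0,0],[1,0.0316,-0.0233,0,0]]' >/dev/null
$J '[[1,0.0316,-0.0233,0,0],[1,0.0316,-0.0233,0,0],[1,0.0316,-0.0233,0,0],[1,0.0316,-0.0233,0,0],[1,0.0316,-0.0233,0,0]]' >/dev/null
$J '[[1,0.0316,-0.0233,0,0],[1,0.0316,-0.0233,0,0],[1,0.0316,-0.0233,0,0],[1,0.0316,-0.0233,0,0],[1,0.016,-0.012,0,0]]' >/dev/null
$J '[[1,0,0,0.03,0],[1,0,0,0.04,0],[1,0,0,0.04,0],[1,0,0,0.04,0],[1,0,0,0.03,0]]' >/dev/null
$J '[[1,0,0,0.02,0],[1,0,0,0.01,0],[1,0,0,0,0],[1,0,0,0,0]]'
python3 -c "
from h import *
go((.481,-.3915,.041,-131.4))"
```

```text
clock: 10.43
tcp_pos: [0.4802, -0.3901, 0.0735]
orientation: [-0.0, -0.412, 0.911, 0.001]
wrist_force: [0.8, 0.7, -1.3]
finger_gap: 0.0205
grip_force: 98.0
now [ 0.4802 -0.3901  0.0735] yaw -131.4 j [-0.81  0.49 -0.11  0.97 -0.   -1.66] gap 0.0205 grip 98 F [ 0.8  0.7 -1.3] t 10.4
turn 0.0; then mm 0.6 -1.6 32.5 (1 rows)
```

```bash
J="python3 -m jog"
$J '[[1,0,0,0.015,0],[1,0,0,0.011,0],[1,0,0,0.004,0],[1,0,0,0,0],[1,0,0,0,0]]'
$J '[[1,0,0,0.0025,0],[1,0,0,0,0],[1,0,0,0,0]]'
```

```text
clock: 10.85
tcp_pos: [0.4809, -0.3908, 0.0451]
orientation: [0.0, -0.412, 0.911, -0.0]
wrist_force: [-0.6, 0.1, -1.7]
finger_gap: 0.0208
grip_force: 98.1
clock: 11.1
tcp_pos: [0.481, -0.3908, 0.0425]
orientation: [0.0, -0.412, 0.911, -0.0]
wrist_force: [0.3, -0.2, -2.1]
finger_gap: 0.0208
grip_force: 98.1
```

```bash
J="python3 -m jog"
$J '[[1,0,0,0.0025,0],[1,0,0,0,0],[1,0,0,0,0]]'
$J '[[1,0,0,0.0015,0],[1,0,0,0,0],[1,0,0,0,0]]'
```

```text
clock: 11.35
tcp_pos: [0.4807, -0.3906, 0.0395]
orientation: [-0.0, -0.412, 0.911, 0.0]
wrist_force: [-0.3, -1.2, -2.8]
finger_gap: 0.0203
grip_force: 98.1
clock: 11.6
tcp_pos: [0.4809, -0.3907, 0.0392]
orientation: [0.0, -0.412, 0.911, -0.0]
wrist_force: [-1.8, 0.9, 4.7]
finger_gap: 0.0206
grip_force: 99.0
```

```bash
J="python3 -m jog"
$J '[[-1,0,0,0,0],[-1,0,0,0,0],[-1,0,0,0,0],[-1,0,0,0,0],[-1,0,0,0,0]]' >/dev/null
$J '[[-1,0,0,0,0],[-1,0,0,0,0],[-1,0,0,-0.03,0],[-1,0,0,-0.04,0],[-1,0,0,-0.04,0]]' >/dev/null
$J '[[-1,0,0,-0.04,0],[-1,0,0,-0.04,0],[-1,0,0,-0.02,0],[-1,0,0,0,0]]'
python3 -c "
from h import *
go((.46,.404,.26,-176.5),(.46,.404,.09,-176.5))"
```

```text
clock: 12.77
tcp_pos: [0.4827, -0.3925, 0.2548]
orientation: [0.002, -0.412, 0.911, -0.005]
wrist_force: [0.0, -0.6, -0.4]
finger_gap: 0.0851
grip_force: 0.0
now [ 0.4827 -0.3925  0.2548] yaw -131.4 j [-0.81  0.4   0.2   1.36 -0.   -1.66] gap 0.0851 grip 0 F [ 0.  -0.6 -0.4] t 12.8
turn 45.1; then mm -26.0 796.4 -5.2 (20 rows)
turn -0.0; then mm -0.0 0.0 170.0 (5 rows)
```

```bash
J="python3 -m jog"
$J '[[-1,0,0,0,6.44],[-1,0,0,0,6.44],[-1,0,0,0,6.44],[-1,0,0,0,6.44],[-1,0,0,0,6.44]]' >/dev/null
$J '[[-1,0,0,0,6.44],[-1,0,0,0,6.44],[-1,-0.001,0.02,0,0],[-1,-0.001,0.039,0,0],[-1,-0.001,0.039,0,0]]' >/dev/null
$J '[[-1,-0.001,0.039,0,0],[-1,-0.001,0.039,0,0],[-1,-0.001,0.039,0,0],[-1,-0.001,0.039,0,0],[-1,-0.001,0.039,0,0]]' >/dev/null
$J '[[-1,-0.001,0.039,0,0],[-1,-0.001,0.039,0,0],[-1,-0.001,0.039,0,0],[-1,-0.001,0.039,0,0],[-1,-0.001,0.039,0,0]]' >/dev/null
$J '[[-1,-0.001,0.039,0,0],[-1,-0.001,0.039,0,0],[-1,-0.001,0.039,0,0],[-1,-0.001,0.036,0,0],[-1,-0.001,0.02,0,0]]' >/dev/null
$J '[[-1,0,0,0,0],[-1,0,0,0,0],[-1,0,0,0,0]]'
python3 - <<'E'
from h import *
go((.459,.404,.15,-176.5))
s=cam('scene');t=cam('top')
m=lambda H:(H[...,0]<14)&(H[...,1]>170)&(H[...,2]>90)
h=cv2.cvtColor(s['img'],cv2.COLOR_RGB2HSV); x=np.argwhere(m(h)[195:280,395:450]); print('orange px',len(x),x.min(0)+[195,395],x.max(0)+[195,395])
cv2.imwrite('pics/l1.png',np.hstack([cv2.resize(t['img'][190:310,420:580,::-1],(400,300)),cv2.resize(s['img'][195:285,365:485,::-1],(400,300),interpolation=2)]))
E
```

```text
clock: 15.1
tcp_pos: [0.4576, 0.2696, 0.2473]
orientation: [-0.001, -0.031, 1.0, -0.001]
wrist_force: [-0.1, -0.5, 1.1]
finger_gap: 0.0854
grip_force: 0.0
now [0.4576 0.2696 0.2473] yaw -176.5 j [ 0.38  0.23 -0.06  1.29 -0.    0.32] gap 0.0854 grip 0 F [-0.1 -0.5  1.1] t 15.1
turn 0.0; then mm -9.6 134.0 97.3 (4 rows)
orange px 346 [214 415] [259 427]
```

View pics/l1.png

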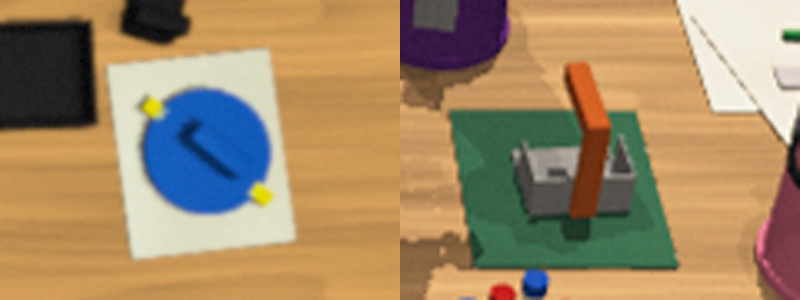

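The left half shows the lid upright in the middle of the white mat, about (205,150). The right half shows the scoop where it was. Next I go over the scoop bar.

```bash
J="python3 -m jog"
$J '[[-1,-0.001,0.03,0,0],[-1,-0.001,0.037,0,0],[-1,0,0.037,0,0],[-1,0,0.03,0,0],[-1,0,0,0,0]]' >/dev/null
$J '[[-1,0,0,0.03,0],[-1,0,0,0.04,0],[-1,0,0,0.03,0],[-1,0,0,0,0],[-1,0,0,0,0]]'
python3 -c "
from h import *
go((.459,.404,.09,-176.5))"
```

```text
clock: 16.03
tcp_pos: [0.4511, 0.4019, 0.1469]
orientation: [-0.002, -0.03, 1.0, -0.001]
wrist_force: [0.2, 0.7, 0.4]
finger_gap: 0.0851
grip_force: 0.0
now [0.4511 0.4019 0.1469] yaw -176.6 j [ 0.6   0.41 -0.04  1.12 -0.    0.54] gap 0.0851 grip 0 F [0.2 0.7 0.4] t 16.0
turn -0.1; then mm -8.1 1.6 56.9 (2 rows)
```

```bash
J="python3 -m jog"
$J '[[-1,0,0.001,0.03,0],[-1,0,0,0.025,0],[-1,0,0,0.002,0],[-1,0,0,0,0],[-1,0,0,0,0]]'
$J '[[-1,0,0,0,0],[-1,0,0,0,0],[-1,0,0,0,0]]'
```

```text
clock: 16.45
tcp_pos: [0.4532, 0.4056, 0.0938]
orientation: [0.001, -0.031, 1.0, 0.001]
wrist_force: [1.1, 0.2, 0.3]
finger_gap: 0.0858
grip_force: 0.0
clock: 16.7
tcp_pos: [0.4525, 0.4056, 0.0927]
orientation: [0.001, -0.031, 1.0, 0.001]
wrist_force: [-0.2, 0.5, 0.6]
finger_gap: 0.0853
grip_force: 0.0
```

```bash
J="python3 -m jog"
$J '[[-1,-0.0065,-0.001,0.0025,0],[-1,0,0,0,0],[-1,0,0,0,0],[1,0,0,0,0],[1,0,0,0,0]]' 100
$J '[[1,0,0,0,0],[1,0,0,0,0],[1,0,0,0,0],[1,0,0,0,0],[1,0,0,0,0]]'
$J '[[1,0,0,0,0],[1,0,0,0,0],[1,0,0,-0.01,0],[1,0,0,-0.02,0],[1,0,0,0,0]]'
```

```text
clock: 17.12
tcp_pos: [0.4582, 0.4044, 0.0883]
orientation: [-0.0, -0.031, 1.0, -0.0]
wrist_force: [-0.6, 0.3, -0.1]
finger_gap: 0.0638
grip_force: 0.0
clock: 17.53
tcp_pos: [0.4582, 0.4046, 0.0886]
orientation: [0.0, -0.031, 1.0, 0.0]
wrist_force: [-0.1, 0.6, -0.5]
finger_gap: 0.0186
grip_force: 97.4
clock: 17.95
tcp_pos: [0.4597, 0.4054, 0.1221]
orientation: [0.002, -0.031, 1.0, 0.001]
wrist_force: [1.6, 1.2, -0.9]
finger_gap: 0.0187
grip_force: 97.8
```

```bash
J="python3 -m jog"
$J '[[1,0,0,-0.03,0],[1,0,0,-0.03,0],[1,0,0,-0.03,0],[1,0,0,-0.03,0],[1,0,0,0,0]]' >/dev/null
$J '[[1,0,0,0,0],[1,0,0,0,0]]'
python3 - <<'E'
from h import *
np.set_printoptions(precision=4,suppress=True)
for n,box in(('top',(330,188,470,252)),('scene',(155,240,284,300))):
    c=cam(n); h=cv2.cvtColor(c['img'],cv2.COLOR_RGB2HSV); x0,y0,x1,y1=box
    m=np.zeros((480,640),np.uint8); m[y0:y1,x0:x1]=(h[y0:y1,x0:x1,2]<75); m=cv2.morphologyEx(m,3,np.ones((15,15)))
    n_,l,st,ce=cv2.connectedComponentsWithStats(m); k=1+st[1:,4].argmax(); m=l==k; print(n,st[k])
    cols=np.arange(st[k][0]+8,st[k][0]+st[k][2]-8)
    for nm,f in(('hi',lambda c_:np.argmax(m[:,c_])),('lo',lambda c_:479-np.argmax(m[::-1,c_]))):
        uv=np.array([(c_,f(c_)+(-.5 if nm=='hi' else .5)) for c_ in cols]); 
        P=onz(c,uv,.045); a=np.polyfit(P[:,1],P[:,0],1); r=P[:,0]-np.polyval(a,P[:,1]); g=abs(r)<.003; a=np.polyfit(P[g,1],P[g,0],1)
        print(nm,'slope deg',np.degrees(np.arctan(a[0])),'x at y=-.2,-.1286,0:',np.polyval(a,[-.2,-.1286,0]),P[:,1].min(),P[:,1].max())
go((.46,.405,.24,90))
E
```

```text
clock: 18.53
tcp_pos: [0.458, 0.4042, 0.2376]
orientation: [-0.0, -0.031, 1.0, -0.0]
wrist_force: [-0.8, -0.3, -1.6]
finger_gap: 0.0188
grip_force: 98.2
top [ 341  195  129   49 4903]
hi slope deg -0.6543647927990444 x at y=-.2,-.1286,0: [0.6118 0.611  0.6095] -0.28508073816129287 -0.005428900965359029
lo slope deg -1.4682743962475422 x at y=-.2,-.1286,0: [0.5086 0.5068 0.5035] -0.28466985504328557 -0.0028972082963680534
scene [ 165  240  114   51 4478]
hi slope deg -2.030351861620289 x at y=-.2,-.1286,0: [0.5094 0.5068 0.5023] -0.2704082810453616 -0.008207190033667822
lo slope deg -0.9432395231077186 x at y=-.2,-.1286,0: [0.6556 0.6545 0.6523] -0.24309162970870057 0.0001706837993649818
now [0.4574 0.4039 0.2365] yaw -176.5 j [ 0.59  0.39  0.14  1.33 -0.    0.53] gap 0.0184 grip 98 F [-0.2  0.1 -2.1] t 18.6
turn -266.5; then mm 1.1 2.6 -3.5 (1 rows)
```

```bash
J="python3 -m jog"
$J '[[1,0,0,0,7.1],[1,0,0,0,7.1],[1,0,0,0,7.1],[1,0,0,0,7.1],[1,0,0,0,7.1]]' >/dev/null
$J '[[1,0,0,0,7.1],[1,0,0,0,7.1],[1,0,0,0,7.1],[1,0,0,0,7.1],[1,0,0,0,7.1]]' >/dev/null
$J '[[1,0,0,0,7.1],[1,0,0,0,7.1],[1,0,0,0,7.1],[1,0,0,0,0],[1,0,0,0,0]]'
python3 -c "
from h import *
go((.5605,-.2165,.24,91.2),(.5605,-.2165,.092,91.2))"
```

```text
clock: 19.88
tcp_pos: [0.4577, 0.4041, 0.237]
orientation: [-0.0, 0.698, 0.716, -0.001]
wrist_force: [0.2, 0.3, -1.6]
finger_gap: 0.0184
grip_force: 98.1
now [0.4577 0.4041 0.237 ] yaw 91.4 j [ 0.59  0.39  0.14  1.33 -0.    2.14] gap 0.0184 grip 98 F [ 0.2  0.3 -1.6] t 19.9
turn 0.2; then mm -622.6 89.8 -3.0 (16 rows)
turn -0.0; then mm 0.0 0.0 148.0 (4 rows)
```

```bash
J="python3 -m jog"
$J '[[1,-0.017,0.0025,0,0.2],[1,-0.0346,0.005,0,0],[1,-0.0346,0.005,0,0],[1,-0.0346,0.005,0,0],[1,-0.0346,0.005,0,0]]' >/dev/null
$J '[[1,-0.0346,0.005,0,0],[1,-0.0346,0.005,0,0],[1,-0.0346,0.005,0,0],[1,-0.0346,0.005,0,0],[1,-0.0346,0.005,0,0]]' >/dev/null
$J '[[1,-0.0346,0.005,0,0],[1,-0.0346,0.005,0,0],[1,-0.0346,0.005,0,0],[1,-0.0346,0.005,0,0],[1,-0.0346,0.005,0,0]]' >/dev/null
$J '[[1,-0.0346,0.005,0,0],[1,-0.0346,0.005,0,0],[1,-0.0346,0.005,0,0],[1,-0.017,0.0025,0,0],[1,0,0,0,0]]' >/dev/null
$J '[[1,0,0,0.01,0],[1,0,0,0.03,0],[1,0,0,0.01,0],[1,0,0,0,0],[1,0,0,0,0]]'
python3 -c "
from h import *
go((.5605,-.2165,.145,91.2),(.5605,-.2165,.091,91.2))
s=cam('scene'); t=cam('top')
cv2.imwrite('pics/p1.png',np.hstack([cv2.resize(t['img'][180:255,365:465,::-1],(400,300)),cv2.resize(s['img'][215:305,160:280,::-1],(400,300),interpolation=2)]))"
```

```text
clock: 21.97
tcp_pos: [0.5587, -0.2143, 0.1878]
orientation: [-0.001, 0.7, 0.714, -0.0]
wrist_force: [0.2, 0.5, -1.7]
finger_gap: 0.0185
grip_force: 98.0
now [ 0.5587 -0.2143  0.1878] yaw 91.2 j [-0.5   0.38  0.01  1.2   0.    1.05] gap 0.0185 grip 98 F [ 0.2  0.5 -1.7] t 22.0
turn -0.0; then mm -2.2 1.8 42.8 (2 rows)
turn -0.0; then mm 0.0 0.0 54.0 (2 rows)
```

View pics/p1.png

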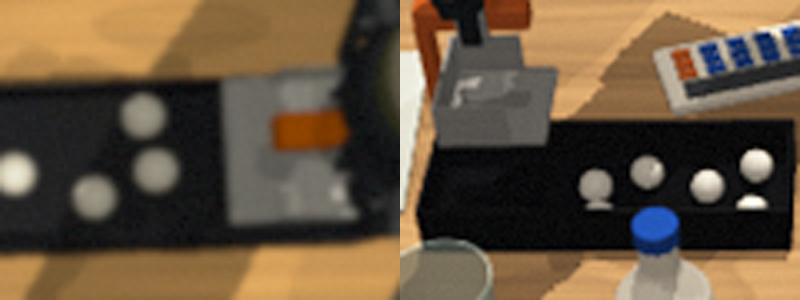

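The top view (left) shows the scoop over the empty end, with its lip at about column 228 of the crop, clear of the nearest ball at (155,170). All six balls are ahead of it.

```bash
J="python3 -m jog"
$J '[[1,-0.002,0.002,0.02,0],[1,0,0,0.03,0],[1,0,0,0.02,0],[1,0,0,0.01,0],[1,0,0,0,0]]' >/dev/null
$J '[[1,0,0,0.01,0],[1,0,0,0,0],[1,0,0,0,0]]'
python3 -c "
from h import *
go((.5605,-.2165,.0905,91.2))"
```

```text
clock: 22.73
tcp_pos: [0.5621, -0.2182, 0.0995]
orientation: [0.001, 0.701, 0.713, 0.0]
wrist_force: [0.7, -0.6, -2.5]
finger_gap: 0.0186
grip_force: 98.0
now [ 0.5621 -0.2182  0.0995] yaw 91.0 j [-0.5   0.44 -0.12  1.   -0.    1.05] gap 0.0186 grip 98 F [ 0.7 -0.6 -2.5] t 22.7
turn -0.2; then mm 1.7 -1.6 9.0 (1 rows)
```

```bash
J="python3 -m jog"
$J '[[1,0.001,-0.0015,0.006,0],[1,0,0,0.002,0],[1,0,0,0,0],[1,0,0,0,0]]'
$J '[[1,0,0,0.0015,0],[1,0,0,0,0],[1,0,0,0,0]]'
```

```text
clock: 23.07
tcp_pos: [0.56, -0.217, 0.0906]
orientation: [0.0, 0.701, 0.713, -0.0]
wrist_force: [-0.3, -0.2, -1.3]
finger_gap: 0.0189
grip_force: 98.1
clock: 23.32
tcp_pos: [0.5605, -0.2172, 0.0896]
orientation: [0.001, 0.701, 0.713, 0.0]
wrist_force: [-1.8, -1.0, 0.3]
finger_gap: 0.0184
grip_force: 98.4
```

```bash
J="python3 -m jog"
$J '[[1,0.006,0,0,0],[1,0.01,0,0,0],[1,0.01,0,0,0],[1,0.01,0,0,0],[1,0.01,0,0,0]]'
$J '[[1,0.01,0,0,0],[1,0.01,0,0,0],[1,0.01,0,0,0],[1,0.01,0,0,0],[1,0.01,0,0,0]]'
$J '[[1,0.01,0,0,0],[1,0.01,0,0,0],[1,0.01,0,0,0],[1,0.01,0,0,0],[1,0.004,0,0,0]]'
$J '[[1,0,0,0,0],[1,0,0,0,0]]'
python3 -c "
from h import *
go((.557,-.037,.09,91.2))"
```

```text
clock: 23.73
tcp_pos: [0.5595, -0.17, 0.0896]
orientation: [0.001, 0.701, 0.714, -0.0]
wrist_force: [1.1, -3.1, 3.3]
finger_gap: 0.0188
grip_force: 99.1
clock: 24.15
tcp_pos: [0.5587, -0.1203, 0.0896]
orientation: [0.001, 0.701, 0.713, -0.0]
wrist_force: [1.2, -4.8, 5.3]
finger_gap: 0.0187
grip_force: 99.3
clock: 24.57
tcp_pos: [0.558, -0.076, 0.0897]
orientation: [0.001, 0.7, 0.714, -0.0]
wrist_force: [0.9, -5.3, 5.4]
finger_gap: 0.0184
grip_force: 99.1
clock: 24.73
tcp_pos: [0.5579, -0.0759, 0.0895]
orientation: [0.0, 0.7, 0.714, 0.001]
wrist_force: [2.3, -0.6, 6.1]
finger_gap: 0.0186
grip_force: 99.3
now [ 0.5579 -0.0759  0.0895] yaw 91.1 j [-0.28  0.38 -0.25  0.94  0.    1.27] gap 0.0186 grip 99 F [ 2.3 -0.6  6.1] t 24.7
turn -0.1; then mm 38.9 -0.1 -0.5 (1 rows)
```

Continue to the end wall, watching the push force.

```bash
J="python3 -m jog"
$J '[[1,0.008,0,0,0],[1,0.008,0,0,0],[1,0.008,0,0,0],[1,0.007,0,0,0],[1,0,0,0,0]]'
$J '[[1,0.004,0,0,0],[1,0,0,0,0]]'
$J '[[1,0.003,0,0,0],[1,0,0,0,0],[1,0,0,0,0]]'
python3 -c "
from h import *
go((.557,-.037,.09,91.2))
s=cam('scene'); t=cam('top')
cv2.imwrite('pics/p2.png',np.hstack([cv2.resize(t['img'][180:255,325:425,::-1],(400,300)),cv2.resize(s['img'][215:305,180:300,::-1],(400,300),interpolation=2)]))"
```

```text
clock: 25.15
tcp_pos: [0.5575, -0.0451, 0.0895]
orientation: [0.0, 0.7, 0.714, 0.001]
wrist_force: [2.8, -2.3, 6.4]
finger_gap: 0.0188
grip_force: 99.2
clock: 25.32
tcp_pos: [0.5575, -0.0418, 0.0895]
orientation: [0.001, 0.701, 0.714, 0.0]
wrist_force: [2.8, -3.5, 6.2]
finger_gap: 0.0189
grip_force: 99.3
clock: 25.57
tcp_pos: [0.5575, -0.0392, 0.0895]
orientation: [0.001, 0.701, 0.713, 0.0]
wrist_force: [2.1, -3.7, 6.3]
finger_gap: 0.0184
grip_force: 99.2
now [ 0.5575 -0.0392  0.0895] yaw 91.0 j [-0.21  0.37 -0.26  0.94 -0.    1.34] gap 0.0184 grip 99 F [ 2.1 -3.7  6.3] t 25.6
turn -0.2; then mm 2.2 -0.4 -0.5 (1 rows)
```

View pics/p2.png

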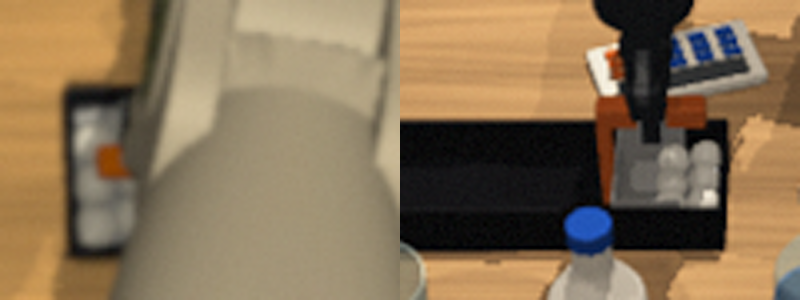

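The scene crop shows all six balls in the pan in two rows, around (672–707, 155–200), ahead of the lip line against the end wall. I'll back off slowly a hair and lift gently.

```bash
J="python3 -m jog"
$J '[[1,0.002,0,0,0],[1,0,0,0,0],[1,-0.0005,0,0,0],[1,-0.0005,0,0,0],[1,-0.0005,0,-0.001,0]]' 
$J '[[1,0,0,-0.002,0],[1,0,0,-0.003,0],[1,0,0,-0.004,0],[1,0,0,-0.005,0],[1,0,0,-0.006,0]]'
$J '[[1,0,0,-0.006,0],[1,0,0,-0.006,0],[1,0,0,-0.006,0],[1,0,0,-0.006,0],[1,0,0,-0.006,0]]'
$J '[[1,0,0,-0.008,0],[1,0,0,-0.008,0],[1,0,0,-0.008,0],[1,0,0,-0.008,0],[1,0,0,-0.006,0]]'
$J '[[1,0,0,-0.006,0],[1,0,0,-0.004,0],[1,0,0,-0.002,0],[1,0,0,0,0]]'
python3 -c "
from h import *
go((.557,-.037,.205,91.2))
s=cam('scene'); t=cam('top')
cv2.imwrite('pics/p3.png',np.hstack([cv2.resize(t['img'][180:255,325:425,::-1],(400,300)),cv2.resize(s['img'][195:305,160:306,::-1],(400,300),interpolation=2)]))"
```

```text
clock: 26.08
tcp_pos: [0.5564, -0.0377, 0.0896]
orientation: [-0.001, 0.701, 0.713, 0.0]
wrist_force: [0.5, -0.3, -2.4]
finger_gap: 0.0188
grip_force: 98.0
clock: 26.5
tcp_pos: [0.5562, -0.0382, 0.1099]
orientation: [-0.001, 0.701, 0.714, -0.0]
wrist_force: [0.5, 0.6, -3.8]
finger_gap: 0.0188
grip_force: 97.9
clock: 26.92
tcp_pos: [0.5569, -0.0385, 0.1409]
orientation: [0.0, 0.701, 0.713, 0.0]
wrist_force: [-0.3, -0.0, -3.2]
finger_gap: 0.0183
grip_force: 97.9
clock: 27.33
tcp_pos: [0.5572, -0.0386, 0.1793]
orientation: [0.0, 0.701, 0.713, 0.0]
wrist_force: [0.1, -0.2, -3.1]
finger_gap: 0.0189
grip_force: 97.8
clock: 27.67
tcp_pos: [0.5571, -0.0385, 0.1905]
orientation: [0.0, 0.701, 0.713, 0.0]
wrist_force: [-0.3, -0.0, -3.7]
finger_gap: 0.0189
grip_force: 97.9
now [ 0.5571 -0.0385  0.1905] yaw 91.0 j [-0.21  0.3  -0.1   1.17 -0.    1.34] gap 0.0189 grip 98 F [-0.3 -0.  -3.7] t 27.7
turn -0.2; then mm 1.5 -0.0 -14.5 (1 rows)
```

View pics/p3.png

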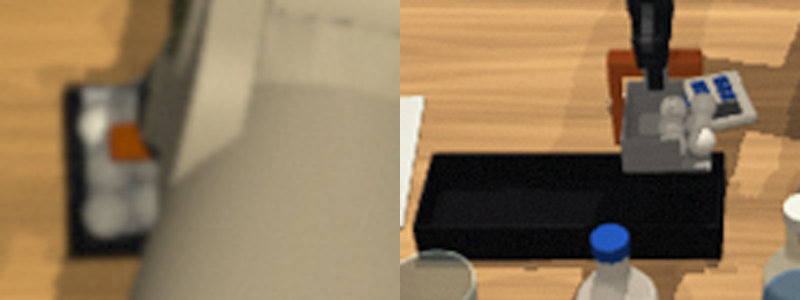

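The scoop is raised with all six balls in its pan and the tray is empty; the wrist weight has grown by about 2 N, which is six balls. I'll carry it forward over the jar, with forward acceleration holding the balls against the back wall, then stop and reverse sharply so they roll off the lip.

```bash
J="python3 -m jog"
$J '[[1,0.001,-0.001,-0.003,0],[1,0.002,-0.002,-0.004,0],[1,0.003,-0.003,-0.004,0],[1,0.004,-0.004,-0.003,0],[1,0.006,-0.004,-0.002,0]]'
$J '[[1,0.008,-0.004,0,0],[1,0.01,-0.004,0,0],[1,0.012,-0.003,0,0],[1,0.014,-0.002,0,0],[1,0.016,0,0,0]]'
$J '[[1,0.018,0,0,0],[1,0.02,0,0,0],[1,0.02,0,0,0],[1,-0.015,0,0,0],[1,-0.01,0,0,0]]'
$J '[[1,0,0,0,0],[1,0,0,0,0],[1,0,0,0,0]]'
python3 -c "
from h import *
go((.5297,.083,.205,91.2))
s=cam('scene'); t=cam('top')
cv2.imwrite('pics/p4.png',np.hstack([cv2.resize(t['img'][180:270,225:345,::-1],(400,300)),cv2.resize(s['img'][185:295,240:386,::-1],(400,300),interpolation=2)]))"
```

```text
clock: 28.18
tcp_pos: [0.5423, -0.0225, 0.2068]
orientation: [0.0, 0.701, 0.713, 0.0]
wrist_force: [0.7, 0.3, -4.3]
finger_gap: 0.0186
grip_force: 97.9
clock: 28.6
tcp_pos: [0.5275, 0.0383, 0.2059]
orientation: [-0.0, 0.701, 0.713, -0.0]
wrist_force: [0.1, 0.1, -3.7]
finger_gap: 0.0187
grip_force: 97.9
clock: 29.02
tcp_pos: [0.5273, 0.0719, 0.206]
orientation: [0.0, 0.699, 0.715, -0.0]
wrist_force: [-0.6, -0.5, -3.2]
finger_gap: 0.0184
grip_force: 98.0
clock: 29.27
tcp_pos: [0.5279, 0.0698, 0.2063]
orientation: [0.0, 0.701, 0.713, 0.0]
wrist_force: [-0.5, -0.6, -1.2]
finger_gap: 0.0187
grip_force: 98.1
now [0.5279 0.0698 0.2063] yaw 91.0 j [-0.02  0.24 -0.14  1.19  0.    1.53] gap 0.0187 grip 98 F [-0.5 -0.6 -1.2] t 29.3
turn -0.2; then mm 13.1 2.0 1.3 (1 rows)
```

View pics/p4.png

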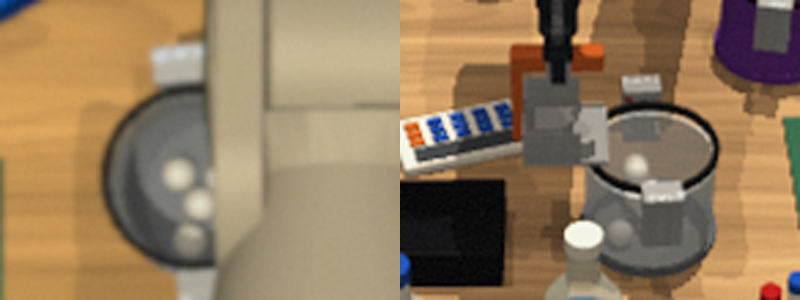

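The scoop's pan is empty (wrist load is back to about −1.5 N) and balls can be seen in the jar. I'll confirm the count once the arm is out of the way; next the scoop goes back to the green mat.

```bash
J="python3 -m jog"
$J '[[1,0,0,-0.015,0],[1,0,0,-0.02,0],[1,0,0,-0.01,0],[1,0,0,0,-7.1],[1,0,0,0,-7.1]]' >/dev/null
$J '[[1,0,0,0,-7.1],[1,0,0,0,-7.1],[1,0,0,0,-7.1],[1,0,0,0,-7.1],[1,0,0,0,-7.1]]' >/dev/null
$J '[[1,0,0,0,-7.1],[1,0,0,0,-7.1],[1,0,0,0,-7.1],[1,0,0,0,-7.1],[1,0,0,0,-7.1]]' >/dev/null
$J '[[1,0,0,0,-7.1],[1,0,0,0,0],[1,0,0,0,0]]'
python3 -c "
from h import *
go((.4645,.3945,.25,-176.5),(.4645,.3945,.0905,-176.5))"
```

```text
clock: 30.87
tcp_pos: [0.5279, 0.07, 0.2511]
orientation: [0.0, -0.027, 1.0, -0.0]
wrist_force: [-0.4, -0.7, -1.6]
finger_gap: 0.0186
grip_force: 98.2
now [0.5279 0.07   0.2511] yaw -176.9 j [-0.02  0.23 -0.05  1.3  -0.   -0.07] gap 0.0186 grip 98 F [-0.4 -0.7 -1.6] t 30.9
turn -0.4; then mm 43.5 327.8 1.1 (8 rows)
turn -0.0; then mm -0.0 0.0 159.5 (4 rows)
```

```bash
J="python3 -m jog"
$J '[[1,0.003,0.018,0,0],[1,0.005,0.037,0,0],[1,0.005,0.037,0,0],[1,0.005,0.037,0,0],[1,0.005,0.037,0,0]]' >/dev/null
$J '[[1,0.005,0.037,0,0],[1,0.005,0.037,0,0],[1,0.005,0.037,0,0],[1,0.004,0.03,0,0],[1,0.001,0.021,0,0]]' >/dev/null
$J '[[1,0,0,0.02,0],[1,0,0,0.04,0],[1,0,0,0.04,0],[1,0,0,0.02,0],[1,0,0,0,0]]' >/dev/null
$J '[[1,0,0,0,0],[1,0,0,0,0]]'
python3 -c "
from h import *
go((.4645,.3945,.0905,-176.5))"
```

```text
clock: 32.28
tcp_pos: [0.467, 0.3956, 0.1328]
orientation: [0.001, -0.028, 1.0, 0.001]
wrist_force: [1.0, -0.5, 0.0]
finger_gap: 0.0186
grip_force: 98.3
now [0.467  0.3956 0.1328] yaw -176.8 j [ 0.57  0.43 -0.05  1.08 -0.    0.52] gap 0.0186 grip 98 F [ 1.  -0.5  0. ] t 32.3
turn -0.3; then mm 2.5 -0.9 42.3 (2 rows)
```

```bash
J="python3 -m jog"
$J '[[1,0.002,-0.001,0.02,0],[1,0,0,0.015,0],[1,0,0,0.004,0],[1,0,0,0,0],[1,0,0,0,0]]'
$J '[[1,0,0,0.002,0],[1,0,0,0.002,0],[1,0,0,0,0],[1,0,0,0,0]]'
```

```text
clock: 32.7
tcp_pos: [0.465, 0.3944, 0.0939]
orientation: [0.001, -0.029, 1.0, 0.001]
wrist_force: [0.8, -0.1, -0.9]
finger_gap: 0.0185
grip_force: 98.3
clock: 33.03
tcp_pos: [0.4643, 0.3941, 0.0886]
orientation: [0.0, -0.029, 1.0, 0.0]
wrist_force: [-0.3, 0.3, -0.4]
finger_gap: 0.0185
grip_force: 98.8
```

Now at the pick-up height (0.0886). Release, retreat and look at the jar.

```bash
J="python3 -m jog"
$J '[[1,0,0,0.0005,0],[1,0,0,0,0],[-1,0,0,0,0],[-1,0,0,0,0],[-1,0,0,0,0]]' >/dev/null
$J '[[-1,0,0,0,0],[-1,0,0,0,0],[-1,0,0,0,0],[-1,0,0,0,0],[-1,0,0,-0.02,0]]' >/dev/null
$J '[[-1,0,0,-0.04,0],[-1,0,0,-0.04,0],[-1,0,0,-0.04,0],[-1,0,0,-0.02,0],[-1,0,0,0,0]]'
$J '[[-1,-0.03,0.03,0,0],[-1,-0.03,0.03,0,0],[-1,0,0.03,0,0],[-1,0,0,0,0],[-1,0,0,0,0]]'
python3 - <<'E'
from h import *
s=cam('scene'); t=cam('top')
f=lambda i:cv2.resize(i[:,:,::-1],(400,300),interpolation=2)
cv2.imwrite('pics/p5.png',np.vstack([np.hstack([f(t['img'][195:270,233:333]),f(s['img'][210:300,280:400])]),np.hstack([f(t['img'][190:310,420:580]),f(s['img'][195:285,365:485])])]))
go((.481,-.391,.25,-131))
h=cv2.cvtColor(t['img'],cv2.COLOR_RGB2HSV)
m=(h[...,0]>102)&(h[...,0]<120)&(h[...,1]>150); m[:200]=0;m[300:]=0;m[:,:460]=0;m[:,545:]=0
k=max(cv2.findContours(m.astype(np.uint8),0,1)[0],key=cv2.contourArea); print(cv2.minEnclosingCircle(onz(t,k.reshape(-1,2),.022)[:,:2].astype(np.float32)))
m=(h[...,0]>18)&(h[...,0]<35)&(h[...,1]>150)&(h[...,2]>130); m[:200]=0;m[300:]=0;m[:,:460]=0;m[:,545:]=0
n,_,st,ce=cv2.connectedComponentsWithStats(m.astype(np.uint8)); print(st[1:,4],onz(t,ce[1:],.02))
E
```

```text
clock: 34.28
tcp_pos: [0.4661, 0.3953, 0.2541]
orientation: [0.004, -0.029, 1.0, 0.003]
wrist_force: [0.2, 0.2, 0.7]
finger_gap: 0.0853
grip_force: 0.0
clock: 34.7
tcp_pos: [0.517, 0.4869, 0.2448]
orientation: [-0.001, -0.03, 1.0, -0.001]
wrist_force: [-1.3, 0.2, 0.1]
finger_gap: 0.0853
grip_force: 0.0
now [0.5171 0.4855 0.2465] yaw -176.7 j [ 0.64  0.6   0.5   1.47 -0.    0.58] gap 0.0853 grip 0 F [0.1 0.2 0.7] t 34.8
turn -45.7; then mm 685.1 -547.8 -3.5 (22 rows)
((0.48180675506591797, -0.39128169417381287), 0.0629713386297226)
[38 39] [[ 0.5276482  -0.33839213  0.02      ]
 [ 0.43622405 -0.44594292  0.02      ]]
```

View pics/p5.png

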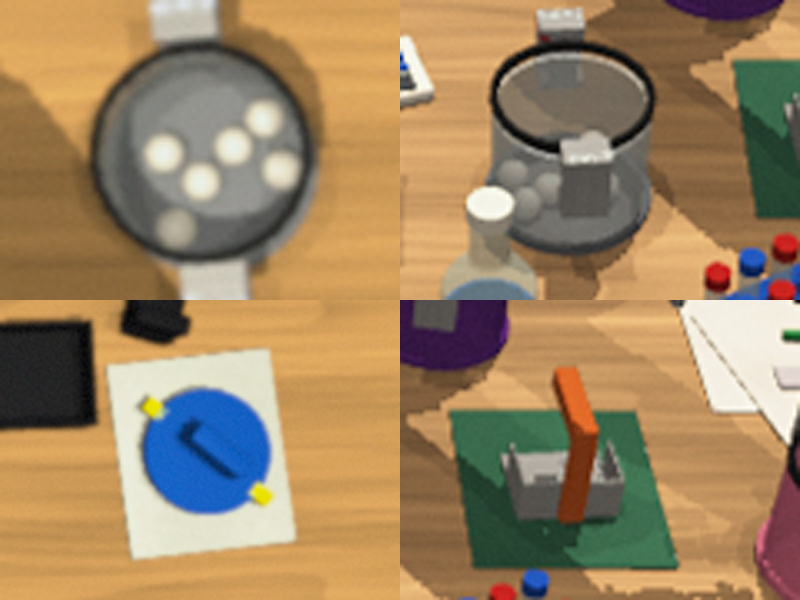

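All six balls are in the jar (top-left crop), the scoop stands in the middle of the green mat and the lid hasn't moved on the white mat. Next, fetch the lid.

```bash
J="python3 -m jog"
$J '[[-1,0,0,0,-6.45],[-1,0,0,0,-6.45],[-1,0,0,0,-6.45],[-1,0,0,0,-6.45],[-1,0,0,0,-6.45]]' >/dev/null
$J '[[-1,0,0,0,-6.45],[-1,0,0,0,-6.45],[-1,0.013,-0.01,0,0],[-1,0.0254,-0.0203,0,0],[-1,0.0254,-0.0203,0,0]]' >/dev/null
$J '[[-1,0.0254,-0.0203,0,0],[-1,0.0254,-0.0203,0,0],[-1,0.0254,-0.0203,0,0],[-1,0.0254,-0.0203,0,0],[-1,0.0254,-0.0203,0,0]]' >/dev/null
$J '[[-1,0.0254,-0.0203,0,0],[-1,0.0254,-0.0203,0,0],[-1,0.0254,-0.0203,0,0],[-1,0.0254,-0.0203,0,0],[-1,0.0254,-0.0203,0,0]]' >/dev/null
$J '[[-1,0.0254,-0.0203,0,0],[-1,0.0254,-0.0203,0,0],[-1,0.0254,-0.0203,0,0],[-1,0.0254,-0.0203,0,0],[-1,0.0254,-0.0203,0,0]]' >/dev/null
$J '[[-1,0.0254,-0.0203,0,0],[-1,0.0254,-0.0203,0,0],[-1,0.0254,-0.0203,0,0],[-1,0.0254,-0.0203,0,0],[-1,0.0254,-0.0203,0,0]]' >/dev/null
$J '[[-1,0.0254,-0.0203,0,0],[-1,0.0254,-0.0203,0,0],[-1,0.0254,-0.0203,0,0],[-1,0.013,-0.01,0,0],[-1,0,0,0,0]]' >/dev/null
$J '[[-1,0,0,0,0],[-1,0,0,0,0]]'
python3 -c "
from h import *
go((.481,-.3912,.15,-131))"
```

```text
clock: 37.88
tcp_pos: [0.4738, -0.3574, 0.2479]
orientation: [0.0, -0.411, 0.912, 0.0]
wrist_force: [1.0, 0.2, -0.1]
finger_gap: 0.0855
grip_force: 0.0
now [ 0.4738 -0.3574  0.2479] yaw -131.5 j [-0.78  0.35  0.11  1.33  0.   -1.63] gap 0.0855 grip 0 F [ 1.   0.2 -0.1] t 37.9
turn -0.5; then mm 20.8 -27.6 97.9 (3 rows)
```

```bash
J="python3 -m jog"
$J '[[-1,0.01,-0.014,0.02,0],[-1,0.011,-0.014,0.04,0],[-1,0,0,0.04,0],[-1,0,0,0.04,0],[-1,0,0,0.02,0]]'
$J '[[-1,0,0,0.01,0],[-1,0,0,0.01,0],[-1,0,0,0,0],[-1,0,0,0,0],[-1,0,0,0,0]]'
python3 -c "
from h import *
go((.481,-.3909,.0393,-131.4))"
```

```text
clock: 38.3
tcp_pos: [0.4796, -0.3881, 0.085]
orientation: [-0.001, -0.411, 0.911, 0.003]
wrist_force: [0.2, 1.5, -0.1]
finger_gap: 0.0853
grip_force: 0.0
clock: 38.72
tcp_pos: [0.4825, -0.3927, 0.0717]
orientation: [0.001, -0.411, 0.912, -0.002]
wrist_force: [-0.4, -0.3, 0.0]
finger_gap: 0.0856
grip_force: 0.0
now [ 0.4825 -0.3927  0.0717] yaw -131.5 j [-0.81  0.5  -0.11  0.96 -0.   -1.66] gap 0.0856 grip 0 F [-0.4 -0.3  0. ] t 38.7
turn -0.1; then mm -0.4 2.3 32.4 (1 rows)
```

```bash
J="python3 -m jog"
$J '[[-1,0,0.0015,0.018,0],[-1,0,0,0.01,0],[-1,0,0,0.004,0],[-1,0,0,0,0],[-1,0,0,0,0]]'
$J '[[1,0,0,0,0],[1,0,0,0,0],[1,0,0,0,0],[1,0,0,0,0],[1,0,0,0,0]]' 100 >/dev/null
$J '[[1,0,0,0,0],[1,0,0,0,0],[1,0,0,0,0],[1,0,0,0,0],[1,0,0,0,0]]'
$J '[[1,0,0,-0.01,0],[1,0,0,-0.03,0],[1,0,0,-0.04,0],[1,0,0,-0.04,0],[1,0,0,-0.04,0]]'
$J '[[1,0,0,-0.04,0],[1,0,0,-0.03,0],[1,0,0,-0.02,0],[1,0,0,0,0],[1,0,0,0,0]]'
python3 -c "
from h import *
go((.5297,.1562,.285,-131.5))"
```

```text
clock: 39.13
tcp_pos: [0.4803, -0.3912, 0.0379]
orientation: [0.0, -0.411, 0.912, -0.0]
wrist_force: [0.3, 0.4, 0.3]
finger_gap: 0.0855
grip_force: 0.0
clock: 39.97
tcp_pos: [0.4805, -0.3913, 0.0381]
orientation: [0.0, -0.411, 0.912, -0.001]
wrist_force: [0.1, -0.6, 5.0]
finger_gap: 0.0205
grip_force: 98.2
clock: 40.38
tcp_pos: [0.4793, -0.39, 0.1985]
orientation: [-0.001, -0.411, 0.912, 0.001]
wrist_force: [0.5, -1.6, -3.2]
finger_gap: 0.0208
grip_force: 97.8
clock: 40.8
tcp_pos: [0.4804, -0.3911, 0.2882]
orientation: [0.0, -0.411, 0.912, -0.001]
wrist_force: [0.6, -0.1, -3.9]
finger_gap: 0.0204
grip_force: 98.0
now [ 0.4804 -0.3911  0.2882] yaw -131.5 j [-0.81  0.4   0.28  1.45 -0.   -1.66] gap 0.0204 grip 98 F [ 0.6 -0.1 -3.9] t 40.8
turn -0.0; then mm -442.6 325.7 3.2 (14 rows)
```

```bash
J="python3 -m jog"
$J '[[1,-0.013,0.0096,0,0],[1,-0.026,0.0191,0,0],[1,-0.026,0.0191,0,0],[1,-0.026,0.0191,0,0],[1,-0.026,0.0191,0,0]]' >/dev/null
$J '[[1,-0.026,0.0191,0,0],[1,-0.026,0.0191,0,0],[1,-0.026,0.0191,0,0],[1,-0.026,0.0191,0,0],[1,-0.026,0.0191,0,0]]' >/dev/null
$J '[[1,-0.026,0.0191,0,0],[1,-0.026,0.0191,0,0],[1,-0.026,0.0191,0,0],[1,-0.026,0.0191,0,0],[1,-0.026,0.0191,0,0]]' >/dev/null
$J '[[1,-0.026,0.0191,0,0],[1,-0.026,0.0191,0,0],[1,-0.013,0.0096,0,0],[1,0,0,0,0],[1,0,0,0,0]]' >/dev/null
$J '[[1,0,0,0.02,0],[1,0,0,0.03,0],[1,0,0,0.03,0],[1,0,0,0.02,0],[1,0,0,0,0]]' >/dev/null
$J '[[1,0,0,0,0],[1,0,0,0,0],[1,0,0,0,0]]'
python3 -c "
from h import *
go((.5295,.1557,.15,-131.5))"
```

```text
clock: 43.13
tcp_pos: [0.5311, 0.1549, 0.1892]
orientation: [0.001, -0.41, 0.912, -0.0]
wrist_force: [-0.3, 0.6, -2.1]
finger_gap: 0.021
grip_force: 98.0
now [0.5311 0.1549 0.1892] yaw -131.6 j [ 0.14  0.29 -0.12  1.16 -0.   -0.71] gap 0.0210 grip 98 F [-0.3  0.6 -2.1] t 43.1
turn -0.1; then mm 0.4 1.7 39.2 (1 rows)
```

```bash
J="python3 -m jog"
$J '[[1,0.0004,0.0017,0.015,0],[1,0,0,0.015,0],[1,0,0,0.01,0],[1,0,0,0,0],[1,0,0,0,0]]'
$J '[[1,0,0,0.006,0],[1,0,0,0.006,0],[1,0,0,0,0],[1,0,0,0,0]]'
```

```text
clock: 43.55
tcp_pos: [0.5285, 0.156, 0.1479]
orientation: [0.0, -0.411, 0.912, -0.0]
wrist_force: [-0.8, -1.1, -1.9]
finger_gap: 0.0204
grip_force: 98.1
clock: 43.88
tcp_pos: [0.5284, 0.1561, 0.1354]
orientation: [-0.0, -0.411, 0.912, -0.0]
wrist_force: [-0.7, -0.2, -1.6]
finger_gap: 0.0208
grip_force: 98.3
```

```bash
J="python3 -m jog"
$J '[[1,-0.0006,-0.0007,0.004,0],[1,0,0,0.004,0],[1,0,0,0.003,0],[1,0,0,0,0],[1,0,0,0,0]]'
$J '[[1,0,0,0.0007,0],[1,0,0,0,0],[1,0,0,0,0]]'
```

```text
clock: 44.3
tcp_pos: [0.5297, 0.1562, 0.1256]
orientation: [0.001, -0.411, 0.912, -0.0]
wrist_force: [-2.7, 0.2, 8.6]
finger_gap: 0.0207
grip_force: 99.5
clock: 44.55
tcp_pos: [0.5297, 0.1562, 0.1252]
orientation: [0.001, -0.411, 0.912, -0.0]
wrist_force: [-2.9, -1.4, 9.3]
finger_gap: 0.0205
grip_force: 99.7
```

```bash
J="python3 -m jog"
$J '[[1,0,0,0.0008,0],[1,0,0,0,0],[1,0,0,0,3],[1,0,0,0,5],[1,0,0,0,5]]'
$J '[[1,0,0,0,5],[1,0,0,0,5],[1,0,0,0,5],[1,0,0,0,5],[1,0,0,0,5]]'
$J '[[1,0,0,0,5],[1,0,0,0,3],[1,0,0,0,0],[1,0,0,0,0]]'
python3 -c "
from h import *
go((.5295,.1557,.15,-177.4)); print(env.get_state()['ft_torque'])"
```

```text
clock: 44.97
tcp_pos: [0.5309, 0.1568, 0.125]
orientation: [0.002, -0.303, 0.953, 0.0]
wrist_force: [-0.9, 2.3, 9.3]
finger_gap: 0.0206
grip_force: 100.0
clock: 45.38
tcp_pos: [0.5307, 0.1573, 0.1249]
orientation: [0.002, -0.09, 0.996, 0.001]
wrist_force: [-1.9, 3.0, 9.1]
finger_gap: 0.021
grip_force: 100.1
clock: 45.72
tcp_pos: [0.5307, 0.1574, 0.1249]
orientation: [0.002, -0.022, 1.0, 0.001]
wrist_force: [-2.6, 4.4, 10.2]
finger_gap: 0.0207
grip_force: 99.6
now [0.5307 0.1574 0.1249] yaw -177.5 j [ 0.14  0.33 -0.22  1.01  0.    0.1 ] gap 0.0207 grip 100 F [-2.6  4.4 10.2] t 45.7
turn -0.1; then mm 1.3 -1.7 -25.1 (1 rows)
[ 0.59707182  0.53611649 -0.15948366]
```

```bash
J="python3 -m jog"
$J '[[1,0,0,-0.003,0],[1,0,0,-0.0035,0],[1,0,0,0,0],[1,0,0,0,0],[1,0,0,0,0]]'
$J '[[1,0,0,-0.002,0],[1,0,0,0,0],[1,0,0,0,0]]'
```

```text
clock: 46.13
tcp_pos: [0.5304, 0.157, 0.1302]
orientation: [0.001, -0.022, 1.0, 0.001]
wrist_force: [1.7, 6.1, 4.4]
finger_gap: 0.0209
grip_force: 105.0
clock: 46.38
tcp_pos: [0.5302, 0.1569, 0.1311]
orientation: [0.001, -0.022, 1.0, 0.001]
wrist_force: [3.0, 5.5, -1.9]
finger_gap: 0.0204
grip_force: 104.4
```

The 2 mm pull-up met hook stiffness, so the lid is held. Release, retreat and check.

```bash
J="python3 -m jog"
$J '[[1,0,0,0.0015,0],[1,0,0,0,0],[-1,0,0,0,0],[-1,0,0,0,0],[-1,0,0,0,0]]' >/dev/null
$J '[[-1,0,0,0,0],[-1,0,0,0,0],[-1,0,0,0,0],[-1,0,0,0,0],[-1,0,0,-0.02,0]]' >/dev/null
$J '[[-1,0,0,-0.04,0],[-1,0,0,-0.04,0],[-1,0,0,-0.04,0],[-1,-0.02,-0.036,0,0],[-1,-0.02,-0.036,0,0]]' >/dev/null
$J '[[-1,0,-0.04,0,0],[-1,0,-0.04,0,0],[-1,0,-0.04,0,0],[-1,0,-0.04,0,0],[-1,0,-0.02,0,0]]' >/dev/null
$J '[[-1,0,-0.03,0,0],[-1,0,0,0,0],[-1,0,0,0,0],[-1,0,0,0,0]]'
python3 - <<'E'
from h import *
s=cam('scene'); t=cam('top')
f=lambda i:cv2.resize(i[:,:,::-1],(400,300),interpolation=2)
cv2.imwrite('pics/p6.png',np.vstack([np.hstack([f(t['img'][185:260,233:333]),f(s['img'][205:280,281:381])]),np.hstack([f(t['img'][:,:]),f(s['img'][195:285,365:485])])]))
h=cv2.cvtColor(t['img'],cv2.COLOR_RGB2HSV)
m=(h[...,0]>18)&(h[...,0]<35)&(h[...,1]>150)&(h[...,2]>130); q=np.zeros_like(m); q[185:275,250:315]=m[185:275,250:315]
n,_,st,ce=cv2.connectedComponentsWithStats(q.astype(np.uint8)); print(st[1:,4],onz(t,ce[1:],.115)); go((.5,0,.3,-177))
E
```

```text
clock: 48.38
tcp_pos: [0.5813, -0.1238, 0.2699]
orientation: [-0.0, -0.021, 1.0, 0.0]
wrist_force: [-1.1, 0.6, 0.6]
finger_gap: 0.0853
grip_force: 0.0
[7] [[0.46587581 0.15465388 0.115     ]]
now [ 0.5814 -0.1228  0.2701] yaw -177.4 j [-0.34  0.35  0.16  1.39  0.   -0.39] gap 0.0857 grip 0 F [-0.7 -0.1 -0.1] t 48.5
turn -0.4; then mm 74.9 126.9 -29.9 (4 rows)
```

View pics/p6.png

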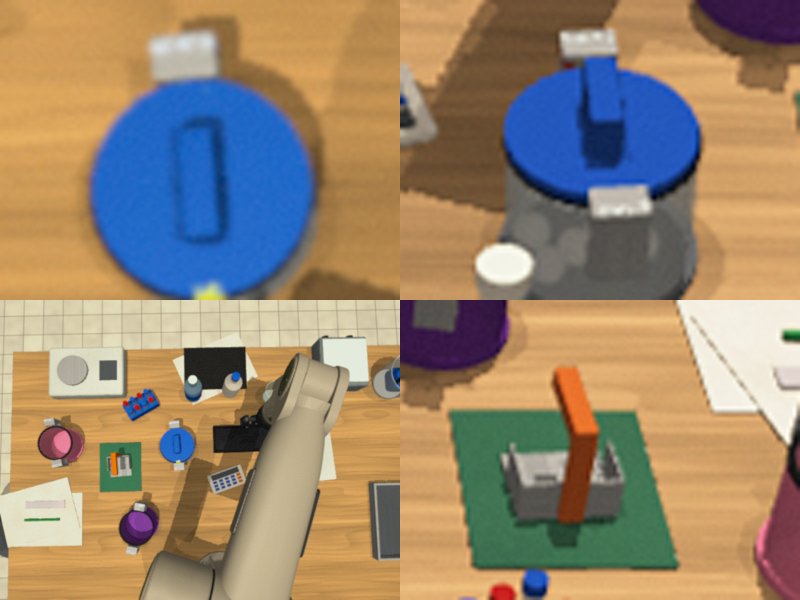

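The lid sits as in the first picture: bar in line with the hooks, disc at the same image position and about 1 mm off centre. The scoop is upright on the green mat and the bystanders are in place, so I'm handing in.

```bash
python3 -c "
from workcell import env
print(env.hand_in())"
```

```text
the job is handed in; nothing more can be done
None
```

I handed the job in after about 48 s of robot time: all six balls are in the jar, the lid is locked under the hooks (it held when I pulled up), the scoop stands upright in the middle of the green mat, and no bystander appears to have moved; the hand-in gave no verdict.

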